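# Clear the lid of the bar box and press it open

### The arm

A 6-joint arm with a two-finger parallel gripper is mounted at the origin on the work surface. World frame = base frame: x ahead of the robot, y to its left, z up, the work surface at z = 0. Lengths are in mm, angles in rad, forces in N, time in s.
With the tool pointing down it reaches from about 350 to 925 mm from the base axis. Payload 6.4 kg.
Tool frame: the origin (TCP) lies on the centre line of the jaws, within the pads' length; the fingertips stand 25 mm ahead of it and the grasp point (between the pads) lies 6 mm ahead of it; z points along the fingers, y is the line along which they close (so a half turn about z gives the same grasp; the last joint's range is limited). The gripper opens to 94 mm and grips with 3 to 60 N. Pads are 16 mm wide; open, the fingers measure 119 mm over their backs; the gripper's body (75 mm by 177 mm) begins 78 mm behind the grasp point.
Start: joints at [1.15, 0.245, 1.558, -0, 1.339, -0.174], TCP at [158.793, 630.316, 230.455] pointing down, gripper open.
Joint ranges: [-3.13, 3.13], [-1.02, 2.26], [0.13, 2.54], [-0.95, 4.09], [0.21, 2.88], [-2.74, 2.74]. Speed limits (rad/s): [2.57, 2.57, 3.14, 3.14, 3.14, 3.14].

### API

Orientations are given as a unit quaternion [x, y, z, w].
In Python, from cell import * gives the robot as it stands.
- The arm moves only by the tool move_arm, never from a script. Its argument "plan" is a list of rows, each a list of 3 entries, a list of its own where there are three numbers: the finger opening in m, from 0 to 0.094, then the shift along the tool's x, y, z in m, then the turn about the tool's z in degrees. A call has 1 to 20 rows; each row is the pose to reach, as a shift and turn from the pose commanded when the call began, along the tool's axes at that moment; what a row does not reach only later rows make up. A row lasts 1/12 s, in which the tool goes at most 41.7 mm and 7.16 degrees, less where a joint would pass 70% of its speed; a pose out of reach is approached as far as the arm can. A call with a gripper value outside its range is refused whole. The fingers move at their own pace and stop on an object; "newtons" is the grip in N (left out, the last holds). Time passes only in rows, so rows that repeat a pose let the fingers close. It gives the time, the measured TCP pose, the force, the opening and the grip force at its end, in the units of the state.
- get_obs(): the state, without advancing time (a new reading comes with each control period).
- read_camera(name): name is "scene" or "top" or "wrist"; returns a dict with "image" (420x560x3 uint8, red, green, blue), "fx", "fy", "cx", "cy" (pixels), "extrinsics" (4x4, takes a point from world to camera coordinates); the wrist camera has in their place "hand_eye" (4x4, takes a point from camera to tool coordinates, whose origin is the TCP and whose axes are the flange's). Camera axes: x right, y down, z forward; pixel columns grow to the right and rows downward; lengths in mm; the calibration is good to about 2 mm. A picture is of the moment at which its call begins: read the wrist's pose just before it. There is no depth.
- sign_off(): hands the job in; it is judged then, once.
The state is a dict: "time": time; "joint_positions": joint angles; "qvel": joint speeds; "tau": joint torques, N m; "tcp_pos": TCP position; "tool_rot": TCP orientation; "contact_force": force on the tool from outside, world axes, zero at the start; "ft_torque": the same for the moment, N m; "gripper_width": finger opening in mm; "grip_force": force on a finger pad.
Only numpy, scipy, OpenCV 4.12 (cv2) and the standard library are available. Lean on these libraries where they do the work, as an engineer would, in place of code of your own. Each camera call takes 0.05 s, during which the arm holds its last target. There are 200 camera calls.

### The job

Open the dark navy box: first push the amber jar off its lid, sliding it sideways without lifting or tipping it, until it stands wholly on the fixed wooden top beside the lid of the same box. Then press the front of the navy lid down over its brass disc and let go, so that the touch latch releases and the lid springs ajar. Leave the white box shut and everything else where it stands.

Things in the scene. Friction and masses are not known exactly. Their poses are not given: they have to be found in the camera images.
- navybox: Dark navy box, fixed to the worktop, 190 mm deep (x), 246 wide (y -138 to +108 mm), 100 high. Origin on its underside, mid-depth, 15 mm left of its middle; +x to its back, +y to its left, z up; turned by up to 0.3 rad. Top level at 100 mm: right part (y -136 to +15 mm, x -94 to +84) is the lid, left part (y +18 to +108 mm, full depth) the fixed wood-veneered top; the seam runs along x.
- navybox_lid (a joint): Lid hinge angle, rad; the hinge lies along the box's y at its back (x +85, z 94 mm). 0 = shut. Pressing the disc down takes about 2.5 N to begin, 4 N to finish; the latch lets go at about -0.025 (4 mm down at the disc; hard stop at -0.05, 7 mm). When the finger leaves, the spring raises the front in about 1 s to its stop, 0.35 (ajar, front edge 62 mm higher).
- navybox_catch (a point): Centre of the brass disc (26 mm across) on top of the navy lid, over its catch: box x -58, y -60.5, z 100.5 mm while shut. Moves with the lid. Press here, downward.
- jar: Amber glass jar with a paper label and black cap, loose, upright, 56 mm in diameter, 75 mm high, 0.10 to 0.18 kg. Origin at the centre of its underside, z up. It starts on the navy lid; pushed low on its side it slides upright.
- whitebox: A second box like the navy one in size, layout and axes, but white with a dark steel disc on its lid. Stays shut.
- whitebox_lid (a joint): Hinge angle of the white lid in rad, works like the navy one: must stay shut (about 0).
- tumbler: Glass tumbler, 68 mm in diameter, 85 mm high, standing on the white lid. Origin at the centre of its underside. Leave alone.
- jigger: Brass double jigger, 44 mm in diameter, 70 mm high, standing on the white box's fixed top. Origin at the centre of its underside. Leave alone.
- bitters: Amber bottle with a black cap, 54 mm in diameter, 130 mm high, behind the boxes. Origin at the centre of its underside. Leave alone.
- syrup: Amber bottle with a white cap, 54 mm in diameter, 130 mm high, behind the boxes. Origin at the centre of its underside. Leave alone.
- shaker: Steel cocktail shaker, 86 mm in diameter, 190 mm high, on the worktop at the robot's left. Origin at the centre of its underside. Leave alone.
- coasters: Stack of round cork coasters, 90 mm in diameter, 24 mm high, on the worktop left of the robot, in front of the boxes. Origin at the centre of its underside. Leave alone.
- pepper_mill: Dark wooden pepper mill, 52 mm in diameter, 142 mm high, on the worktop at the robot's right. Origin at the centre of its underside. Leave alone.
Mind the look-alikes: they are no part of the job. What is shaped like the jar but purple or red is not meant.

How it is judged:
By the outcome, as a careful person would: the job done as asked, in the order asked, and still so for the second after the job is handed in, with the robot touching nothing.
It also fails if it takes over 53 s, if anything falls off the work surface, if the arm or the gripper's body presses on something with over 40 N, if the wrist force passes 120 N, or if a joint passes its speed limit or range.

## Working session

There is one attempt and no reset: what is moved stays moved. The work goes in short steps, Python scripts to look and compute and a tool call to move; the robot and the scene stay as the last step left them, time stands still between calls to the robot, and variables do not carry over. Pictures are saved under pics/ and viewed, at most 10 in all, crops included, and the job is handed in when it is done.

Besides the shell and the picture viewer there is one more tool, called after "Request:" by a JSON object that holds its "fn" and its "kwargs", one argument or row to a line. move_arm: Moves the arm, as the interface text tells. Its arguments: {"type":"object","properties":{"plan":{"type":"array","items":{"type":"array"}},"newtons":{"type":"number"}},"required":["plan"]}

```bash
mkdir -p pics; cat > h.py <<'E'
from cell import *
import numpy as np, cv2
from scipy.spatial.transform import Rotation as R
def snap(n,f):
    c=read_camera(n); cv2.imwrite('pics/'+f,c['image'][:,:,::-1]); return c
def ray(c,u,v):
    d=np.array([(u-c['cx'])/c['fx'],(v-c['cy'])/c['fy'],1.])
    if 'extrinsics' in c: T=np.linalg.inv(np.array(c['extrinsics']))
    else:
        o=c['obs'];W=np.eye(4);W[:3,:3]=R.from_quat(o['tool_rot']).as_matrix();W[:3,3]=o['tcp_pos'];T=W@np.array(c['hand_eye'])
    return T[:3,3],T[:3,:3]@d
def at(c,u,v,z):
    o,d=ray(c,u,v); return o+d*(z-o[2])/d[2]
E
python3 - <<'E'
from h import *
import pickle
o=get_obs();print(o)
for n in('top','scene'):
    c=snap(n,n+'0.png');pickle.dump(c,open(n+'.pkl','wb'));print(c['fx'],c['extrinsics'])
E
```

```text
{'time': 0.0, 'joint_positions': array([ 1.14989730e+00,  2.45793536e-01,  1.55899899e+00, -2.90787333e-05,
        1.33867223e+00, -1.74104816e-01]), 'qvel': array([-0.00027014,  0.0007475 , -0.00098456,  0.00127263,  0.00161459,
        0.00065764]), 'tau': array([-1.74815218e-04, -4.15850294e+01, -3.14595473e+01,  6.85062655e-02,
        3.32975085e-02, -1.39664076e-04]), 'tcp_pos': array([158.5708252 , 629.79860796, 229.36651942]), 'tool_rot': array([ 1.23080801e-01,  9.92396211e-01, -8.99080008e-04, -2.60862791e-04]), 'contact_force': array([-0.26534127, -0.12006127,  0.20695087]), 'ft_torque': array([-0.0435384 , -0.03776132, -0.00438107]), 'grip_force': 0.0, 'gripper_width': 93.96740419368088}
475.25435150258835 [[-1.14172084e-03 -9.99846545e-01 -1.74809563e-02  1.95293668e+01]
 [-9.98221947e-01  2.18130773e-03 -5.95666610e-02  5.16928512e+02]
 [ 5.95956516e-02  1.73818657e-02 -9.98071255e-01  1.35618857e+03]
 [ 0.00000000e+00  0.00000000e+00  0.00000000e+00  1.00000000e+00]]
470.9260624903885 [[-8.04327081e-01  5.93994113e-01  1.51307954e-02  4.05264400e+02]
 [ 4.41538582e-01  6.14539997e-01 -6.53746337e-01 -1.96149036e+02]
 [-3.97619954e-01 -5.19145053e-01 -7.56562480e-01  1.60225094e+03]
 [ 0.00000000e+00  0.00000000e+00  0.00000000e+00  1.00000000e+00]]
```

View pics/top0.png

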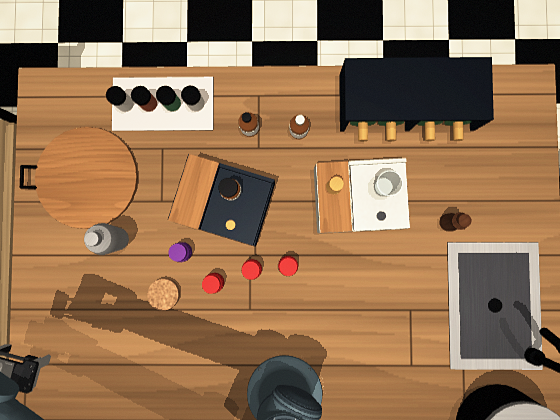

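View pics/scene0.png

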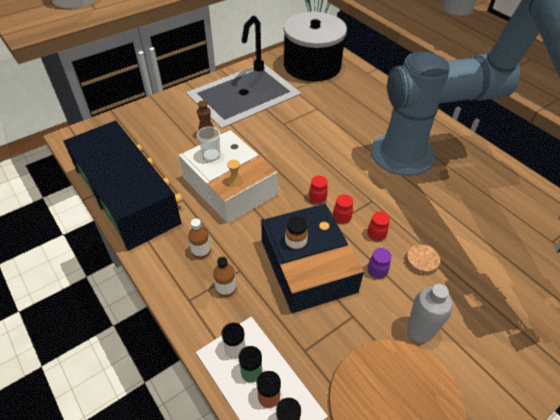

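Candidates in the top view are the amber, black-capped jar on the navy lid (230,188), a purple jar (180,252), red jars (213,284), (251,269) and (288,266), rack jars at about (117–191,95), and bottles (249,122) and (299,124). I choose (230,188), and the navy disc at (230,225). I'll check the choice in a close crop.

```bash
python3 - <<'E'
import cv2
a=cv2.imread('pics/top0.png')[140:265,160:290];cv2.imwrite('pics/crop1.png',cv2.resize(a,None,fx=4.6,fy=4.6,interpolation=cv2.INTER_CUBIC))
E
```

```text
(no output)
```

View pics/crop1.png

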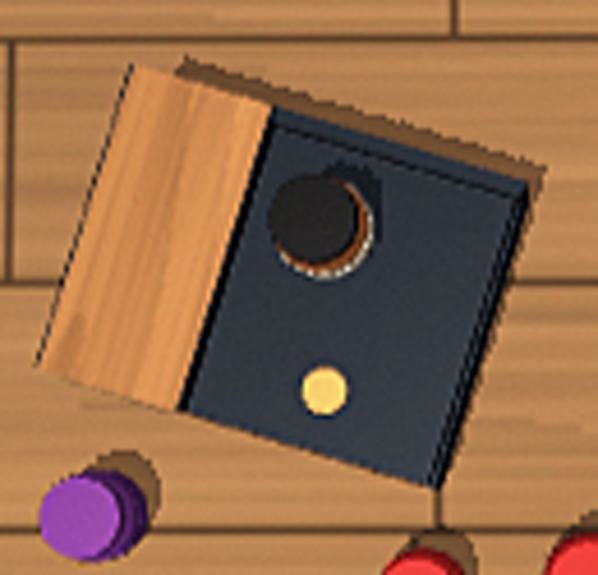

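The crop shows the amber, black-capped jar: cap at (313,218), disc (324,390). Box-top corners are (133,65), (38,365) and (437,487), with the right back at about (528,185).

```bash
python3 - <<'E'
from h import *
import pickle
c=pickle.load(open('top.pkl','rb'))
P=lambda u,v,z:at(c,160+(u+.5)/4.6-.5,140+(v+.5)/4.6-.5,z)[:2]
w=np.array([P(133,65,100),P(38,365,100),P(437,487,100),P(528,185,100),P(324,390,100.5)])
b=np.array([[95,108],[-95,108],[-95,-138],[95,-138],[-58,-60.5]])
wm,bm=w.mean(0),b.mean(0)
A=(b-bm).T@(w-wm);th=np.arctan2(A[0,1]-A[1,0],A[0,0]+A[1,1])
Rm=np.array([[np.cos(th),-np.sin(th)],[np.sin(th),np.cos(th)]])
t=wm-Rm@bm
print(th,t,'res',(w-(b@Rm.T+t)).round(1).tolist())
j=P(313,218,175);print('jar',j,Rm.T@(j-t),'disc',w[4],Rm@[-58,-60.5]+t)
for (u,v) in [(180,252),(213,284),(251,269),(288,266)]:print(at(c,u,v,70)[:2].round())
E
```

```text
-0.2977011868999651 [549.24916016 184.99938172] res [[-1.6, 0.4], [1.5, -0.9], [1.6, -1.7], [-2.0, 0.5], [0.5, 1.7]]
jar [570.0040108  143.72332581] [ 31.94914188 -33.37257781] disc [476.55117402 145.88403611] [476.05432928 144.17332715]
[401. 288.]
[313. 196.]
[355.  91.]
[363. -11.]
```

Request:
{"fn": "move_arm", "kwargs": {
  "plan": [
    [0.03,[0,0,-0.04],0],
    [0.03,[0,0,-0.08],0],
    [0.03,[-0.515,-0.428,-0.08],93],
    [0.03,[-0.515,-0.428,-0.08],93],
    [0.03,[-0.515,-0.428,-0.08],93],
    [0.03,[-0.515,-0.428,-0.08],93],
    [0.03,[-0.515,-0.428,-0.08],93],
    [0.03,[-0.515,-0.428,-0.08],93],
    [0.03,[-0.515,-0.428,-0.08],93],
    [0.03,[-0.515,-0.428,-0.08],93],
    [0.03,[-0.515,-0.428,-0.08],93],
    [0.03,[-0.515,-0.428,-0.08],93],
    [0.03,[-0.515,-0.428,-0.08],93],
    [0.03,[-0.515,-0.428,-0.08],93],
    [0.03,[-0.515,-0.428,-0.08],93],
    [0.03,[-0.515,-0.428,-0.08],93],
    [0.03,[-0.515,-0.428,-0.08],93],
    [0.03,[-0.515,-0.428,-0.08],93],
    [0.03,[-0.515,-0.428,-0.08],93],
    [0.03,[-0.515,-0.428,-0.08],93]
  ]
}}

```text
time: 1.77
tcp_pos: [554.1, 87.7, 309.6]
tool_rot: [0.806, 0.592, -0.001, -0.001]
contact_force: [-0.1, -0.3, -0.0]
gripper_width: 29.6
grip_force: 0.0
```

Request:
{"fn": "move_arm", "kwargs": {
  "plan": [
    [0.03,[0,0,0],0],
    [0.03,[0,0,0],0]
  ]
}}

```text
time: 1.93
tcp_pos: [552.9, 90.7, 310.3]
tool_rot: [0.804, 0.594, -0.0, -0.0]
contact_force: [-0.1, -0.5, -0.3]
gripper_width: 29.9
grip_force: 0.0
```

```bash
python3 - <<'E'
from h import *
import pickle
o=get_obs();c=snap('wrist','w1.png');c['obs']=o;pickle.dump(c,open('w1.pkl','wb'))
print(o['tcp_pos'],o['joint_positions'],R.from_quat(o['tool_rot']).as_matrix().round(3),o['gripper_width'],o['contact_force'])
E
```

```text
[552.85669694  90.66635902 310.26258382] [-3.99487419e-02 -2.19818740e-02  1.70216770e+00  2.92184861e-04
  1.46200002e+00  2.57626535e-01] [[ 0.293  0.956 -0.001]
 [ 0.956 -0.293  0.   ]
 [ 0.    -0.001 -1.   ]] 29.8755313850001 [-0.05017758 -0.48507385 -0.34510499]
```

View pics/w1.png

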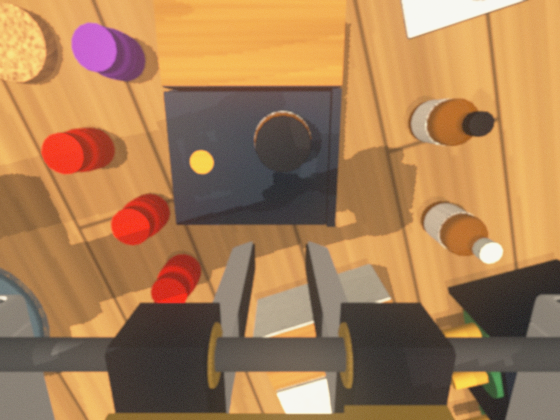

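The view is aligned with the box: jar cap about (283,142), disc (202,161), seam at row 86, lid right edge at row 224.

```bash
python3 - <<'E'
from h import *
import pickle
c=pickle.load(open('w1.pkl','rb'));o=c['obs'];M=R.from_quat(o['tool_rot']).as_matrix()
for n,u,v,z in [('cap',283,143,175),('disc',202,161,100.5),('seamL',166,86,100),('seamR',340,86,100),('frontright',176,224,100)]:
    p=at(c,u,v,z);print(n,p.round(1),'tool',(M.T@(p-o['tcp_pos'])).round(1))
E
```

```text
cap [571.9 144.8 175. ] tool [ 57.3   2.4 135.3]
disc [478.4 146.2 100.5] tool [ 31.3 -87.4 209.8]
seamL [470.3 231.1 100. ] tool [ 110.  -120.   210.4]
seamR [645.2 177.2 100. ] tool [109.8  63.1 210.2]
frontright [422.   85.5 100. ] tool [ -43.3 -123.4  210.3]
```

Request:
{"fn": "move_arm", "kwargs": {
  "plan": [
    [0.03,[0,0.002,0.04],0],
    [0.03,[0,0.002,0.08],0],
    [0.03,[0,0.002,0.11],0],
    [0.03,[0,0.002,0.135],0],
    [0.03,[0,0.002,0.155],0],
    [0.03,[0,0.002,0.165],0],
    [0.03,[0,0.002,0.172],0],
    [0.03,[0,0.002,0.172],0],
    [0.03,[0.005,0.002,0.172],0],
    [0.03,[0.01,0.002,0.172],0],
    [0.03,[0.015,0.002,0.172],0],
    [0.03,[0.02,0.002,0.172],0],
    [0.03,[0.023,0.002,0.172],0],
    [0.03,[0.026,0.002,0.172],0],
    [0.03,[0.029,0.002,0.172],0],
    [0.03,[0.032,0.002,0.172],0],
    [0.03,[0.035,0.002,0.172],0],
    [0.03,[0.038,0.002,0.172],0]
  ]
}}

```text
time: 3.48
tcp_pos: [566.9, 125.2, 138.6]
tool_rot: [0.805, 0.594, -0.0, 0.0]
contact_force: [-0.3, -1.6, 1.5]
gripper_width: 29.8
grip_force: 1.0
```

Request:
{"fn": "move_arm", "kwargs": {
  "plan": [
    [0.03,[0.004,0,0],0],
    [0.03,[0.008,0,0],0],
    [0.03,[0.012,0,0],0],
    [0.03,[0.016,0,0],0],
    [0.03,[0.02,0,0],0],
    [0.03,[0.024,0,0],0],
    [0.03,[0.028,0,0],0],
    [0.03,[0.032,0,0],0],
    [0.03,[0.036,0,0],0],
    [0.03,[0.04,0,0],0],
    [0.03,[0.044,0,0],0],
    [0.03,[0.048,0,0],0],
    [0.03,[0.052,0,0],0],
    [0.03,[0.056,0,0],0],
    [0.03,[0.06,0,0],0],
    [0.03,[0.06,0,0],0]
  ]
}}

```text
time: 4.82
tcp_pos: [584.5, 183.3, 138.2]
tool_rot: [0.804, 0.594, 0.0, -0.0]
contact_force: [0.8, -0.7, 0.7]
gripper_width: 30.3
grip_force: 0.0
```

```bash
python3 - <<'E'
from h import *
import pickle
o=get_obs();c=snap('wrist','w2.png');print(o['tcp_pos'],o['contact_force'],o['time'])
E
```

```text
[584.4641502  183.3286867  138.24027031] [ 0.84460506 -0.74323366  0.66189733] 4.8167
```

View pics/w2.png

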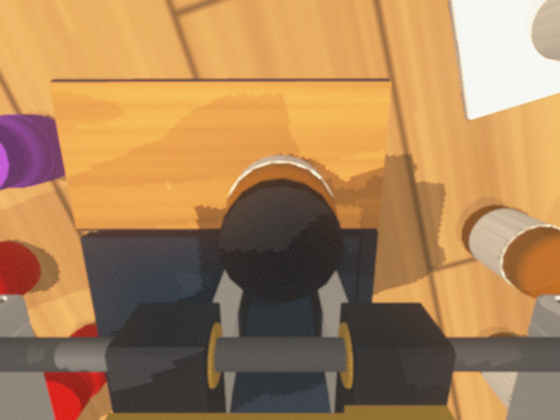

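The jar is upright and centred between the fingers, straddling the seam (row 230), with the wood's far edge at row 80. About 27 mm remain.

Request:
{"fn": "move_arm", "kwargs": {
  "plan": [
    [0.03,[0.004,0,0],0],
    [0.03,[0.008,0,0],0],
    [0.03,[0.012,0,0],0],
    [0.03,[0.016,0,0],0],
    [0.03,[0.02,0,0],0],
    [0.03,[0.023,0,0],0],
    [0.03,[0.025,0,0],0],
    [0.03,[0.027,0,0],0],
    [0.03,[0.027,0,0],0],
    [0.03,[0.02,0,0],0],
    [0.03,[0.005,0,0],0],
    [0.03,[-0.02,0,0],0],
    [0.03,[-0.045,0,0],0],
    [0.03,[-0.045,0,-0.03],0],
    [0.03,[-0.045,0,-0.07],0],
    [0.0,[-0.045,0,-0.11],0],
    [0.0,[-0.045,0,-0.11],0],
    [0.0,[-0.045,0,-0.11],0]
  ]
}}

```text
time: 6.37
tcp_pos: [572.5, 138.5, 251.9]
tool_rot: [0.805, 0.593, 0.003, 0.002]
contact_force: [-0.1, 0.3, -1.3]
gripper_width: 13.4
grip_force: 0.0
```

```bash
python3 - <<'E'
from h import *
import pickle
o=get_obs();c=snap('wrist','w3.png');c['obs']=o;pickle.dump(c,open('w3.pkl','wb'));print(o['tcp_pos'],o['contact_force'],o['gripper_width'])
M=R.from_quat(o['tool_rot']).as_matrix();print(M.T@(np.array([477.3,145.2,100.5])-o['tcp_pos']))
E
```

```text
[572.47350231 138.49927575 251.9455232 ] [-0.05028478  0.29663442 -1.25519957] 13.423723648331038
[-22.06237054 -93.85091837 150.81080423]
```

View pics/w3.png

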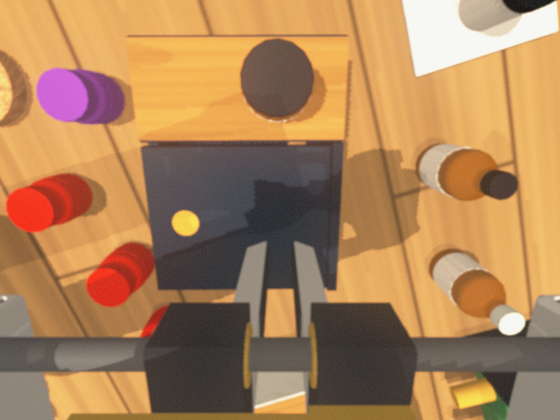

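The jar stands upright on the wood, cap at (277,79). The lid is shut, with the disc at (186,223). I'll work out the clearances and the shift to the disc.

```bash
python3 - <<'E'
from h import *
import pickle
c=pickle.load(open('w3.pkl','rb'));o=c['obs'];M=R.from_quat(o['tool_rot']).as_matrix()
for n,u,v,z in [('cap',277,79,175),('disc',186,223,100.5),('seam',240,141,100),('far',240,36,100)]:
    p=at(c,u,v,z);print(n,p.round(1),'tool',(M.T@(p-o['tcp_pos'])).round(1))
n=get_obs();print(n['tcp_pos'],n['gripper_width'])
E
```

```text
cap [601.6 238.5 175. ] tool [104.   -2.2  77.2]
disc [477.9 145.3 100.5] tool [-21.8 -93.3 150.8]
seam [555.1 204.7 100. ] tool [ 57.7 -37.2 151.8]
far [583.9 287.4 100. ] tool [145.3 -34.1 152. ]
[571.14572137 138.60879693 249.16183778] 9.692028175363326
```

Request:
{"fn": "move_arm", "kwargs": {
  "plan": [
    [0,[-0.021,-0.03,0],0],
    [0,[-0.021,-0.06,0],0],
    [0,[-0.021,-0.091,0.02],0],
    [0,[-0.021,-0.091,0.05],0],
    [0,[-0.021,-0.091,0.08],0],
    [0,[-0.021,-0.091,0.1],0],
    [0,[-0.021,-0.091,0.104],0],
    [0,[-0.021,-0.091,0.104],0],
    [0,[-0.021,-0.091,0.104],0],
    [0,[-0.021,-0.091,0.104],0]
  ]
}}

```text
time: 7.25
tcp_pos: [478.9, 146.2, 145.7]
tool_rot: [0.805, 0.594, 0.001, 0.001]
contact_force: [-0.2, 0.1, 0.5]
gripper_width: 0.4
grip_force: 0.0
```

Request:
{"fn": "move_arm", "kwargs": {
  "plan": [
    [0,[-0.001,-0.001,0.006],0],
    [0,[-0.001,-0.001,0.012],0],
    [0,[-0.001,-0.001,0.016],0],
    [0,[-0.001,-0.001,0.018],0],
    [0,[-0.001,-0.001,0.019],0],
    [0,[-0.001,-0.001,0.02],0],
    [0,[-0.001,-0.001,0.021],0],
    [0,[-0.001,-0.001,0.022],0],
    [0,[-0.001,-0.001,0.023],0],
    [0,[-0.001,-0.001,0.0235],0],
    [0,[-0.001,-0.001,0.0235],0]
  ]
}}

```text
time: 8.17
tcp_pos: [476.6, 145.7, 120.8]
tool_rot: [0.805, 0.594, -0.0, -0.0]
contact_force: [-3.1, 0.6, 1.6]
gripper_width: 0.3
grip_force: 1.4
```

Request:
{"fn": "move_arm", "kwargs": {
  "plan": [
    [0,[0,0,0.0005],0],
    [0,[0,0,0.001],0],
    [0,[0,0,0.0015],0],
    [0,[0,0,0.0015],0]
  ]
}}

```text
time: 8.5
tcp_pos: [476.8, 145.6, 119.4]
tool_rot: [0.805, 0.594, 0.0, -0.0]
contact_force: [-2.5, 0.6, 3.2]
gripper_width: 0.5
grip_force: 1.5
```

Pressed about 6 mm, and force and depth suggest the latch has released. I'll lift straight up and away, then wait for the spring.

Request:
{"fn": "move_arm", "kwargs": {
  "plan": [
    [0,[0,0,-0.02],0],
    [0,[0,0,-0.06],0],
    [0,[0,0,-0.1],0],
    [0,[0,0,-0.14],0],
    [0,[0,0,-0.18],0],
    [0,[0,0,-0.2],0],
    [0,[0,0,-0.2],0],
    [0,[0,0,-0.2],0],
    [0,[0,0,-0.2],0],
    [0,[0,0,-0.2],0],
    [0,[0,0,-0.2],0],
    [0,[0,0,-0.2],0],
    [0,[0,0,-0.2],0],
    [0,[0,0,-0.2],0],
    [0,[0,0,-0.2],0],
    [0,[0,0,-0.2],0],
    [0,[0,0,-0.2],0],
    [0,[0,0,-0.2],0],
    [0,[0,0,-0.2],0],
    [0,[0,0,-0.2],0]
  ]
}}

```text
time: 10.17
tcp_pos: [476.8, 145.6, 319.5]
tool_rot: [0.805, 0.594, 0.0, 0.0]
contact_force: [-0.4, 0.0, 0.2]
gripper_width: 0.3
grip_force: 0.0
```

```bash
python3 - <<'E'
from h import *
c=snap('scene','s2.png');o=get_obs();print(o['time'],o['tcp_pos'],o['contact_force'])
E
```

```text
10.2167 [476.76329111 145.62572625 319.50760906] [ 0.33761259  1.00769205 -0.04921269]
```

View pics/s2.png

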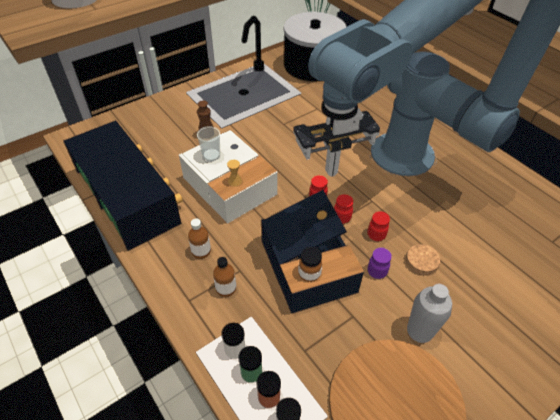

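The navy lid is ajar (front edge and disc raised, about (322,214)). The jar stands upright on the wooden top at (311,265), the white box is shut, and everything else is in place.

```bash
python3 -c "
from cell import *
print(sign_off())"
```

```text
the job is handed in; nothing more can be done
None
```

The navy lid is ajar, the amber jar stands upright on the fixed wooden top beside it, the white box is shut, nothing else was moved, and the job was handed in at about 10 s.

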